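# Load the empty portafilter with one pod from the dispenser

## Robot

A 6-joint arm with a two-finger parallel gripper is mounted at the origin on a cart in front of the work surface, level with it; the furniture and walls round the work are solid. World frame = base frame: x ahead of the robot, y to its left, z up, the work surface at z = 0. Lengths are in m, angles in rad, forces in N, time in s.
With the tool pointing down it reaches from about 0.35 to 0.775 m from the base axis. Payload 7.3 kg.
Tool frame: the origin (TCP) lies midway between the tips of the shut fingers; the grasp point (between the pads) lies robot.grip_point_offset behind it (robot.grip_point_offset is the distance from the TCP to the grasp point, in m); z points along the fingers, y is the line along which they close (so a half turn about z gives the same grasp; the last joint's range is limited). The gripper opens to 92 mm and grips with 3 to 60 N. Pads are 19 mm wide; open, the fingers measure 130 mm over their backs; the gripper's body (75 mm by 190 mm) begins 47 mm behind the grasp point.
Start: joints at [-1.387, 0.342, 1.524, -0, 1.275, -0.146], TCP at [0.17, -0.497, 0.227] pointing down, gripper open.
Joint ranges: [-2.53, 2.53], [-0.77, 2.02], [0.04, 2.7], [-1, 4.14], [0.28, 2.66], [-3.11, 3.11]. Speed limits (rad/s): [2.57, 2.57, 3.14, 3.14, 3.14, 3.14].

## Interface

Orientations are given as a unit quaternion [x, y, z, w].
In Python, from station import robot gives the robot as it stands.
- The arm moves only by the tool arm_command, never from a script. Its argument "series" is a list of rows, each an object with "hand": the closure in counts, from 0 (fully open) to 255 (shut); "slide": the shift along the world's x, y, z normalised to -1 to 1, where 1 is 40 mm, a list of three; "rot": the turn, a rotation vector about the world's x, y, z normalised to -1 to 1, where 1 is 6 degrees, a list of three. A call has exactly 5 rows; each row shifts and turns the commanded pose from where the row before left it; what a row does not reach is not made up. A row lasts 1/12 s, in which the tool goes at most 41.7 mm and 7.16 degrees, less where a joint would pass 70% of its speed; a pose out of reach is approached as far as the arm can. A call with a number of a shift or a turn outside -1 to 1 is refused whole. A call with a gripper value outside its range is refused whole. The fingers move at their own pace and stop on an object; the grip force is fixed at half the most. Time passes only in rows, so rows that do not move let the fingers close, or fill a call up. It gives the time, the measured TCP pose, the force, the opening and the grip force at its end, in the units of the state.
- robot.observe(): the state, without advancing time (a new reading comes with each control period).
- robot.grab_frame(name): name is "side" or "top" or "wrist"; returns a dict with "image" (400x640x3 uint8, red, green, blue), "z_map" (400x640 float32, m along the optical axis (not along the pixel's ray), 0 where there is no reading), "mtx" (3x3 intrinsics, pixels), "dist_coeffs" ([k1, k2, p1, p2, k3] as OpenCV has them; the pictures are not rectified), "extrinsics" (4x4, takes a point from world to camera coordinates). Camera axes: x right, y down, z forward; pixel columns grow to the right and rows downward; lengths in m; the calibration is good to about 2 mm. A picture is of the moment at which its call begins.
- robot.job_done(): hands the job in; it is judged then, once.
The state is a dict: "t": time; "joint_positions": joint angles; "dq": joint speeds; "joint_torque": joint torques, N m; "tool_pos": TCP position; "eef_rot": TCP orientation; "ft_force": force on the tool from outside, world axes, zero at the start; "wrist_torque": the same for the moment, N m; "finger_gap": opening from 0.0 (shut) to 1.0 (fully open); "gripper_force": force on a finger pad.
Only numpy, scipy, OpenCV 4.12 (cv2) and the standard library are available. Lean on these libraries where they do the work, as an engineer would, in place of code of your own. Each camera call takes 0.05 s, during which the arm holds its last target. There are 200 camera calls.

## Task

Load the empty pod holder: press the red plunger of the coffee-pod dispenser all the way down, once only, and let it come back up, so that a single pod slides out onto the deck. Then, with a fingertip, push that pod sideways along the deck until it drops flat into the well of the empty holder. Only push the pod, never pick it up, and leave the pod in the loaded holder, the pods in the magazine, the cups and everything else round about where they are.

Things in the scene. Friction and masses are not known exactly. Their poses are not given: they have to be found in the camera images.
- pod_station: coffee-pod dispenser, fixed: dark body, steel deck 112 x 250 mm, deck top 26 mm above the counter. Origin on the counter; x to its back (away from the robot, give or take its yaw), y left, z up. In this frame, mm: wells at (-24, 85) and (-24, -85), landing place (-24, 0), magazine axis (48, 0), plunger axis (118, 0). Drive housing behind the magazine 62 wide, top at 64
- plunger_top (a point): centre of the top face of the red plunger knob (41 mm across), 107 mm above the counter at rest; moves with the plunger
- plunger (a joint): plunger travel, m: 0 up, 0.030 fully down. A spring (about 3 N at the top, 7 N at the bottom, more when pressed fast) lifts it when released. Pressing drives a flat tongue 74 mm forward under the stack, which pushes the lowest pod out to the landing place; it goes back as the plunger rises and the next pod drops
- landing (a point): point on the deck where the ejected pod comes to lie (within some 5 mm). A pod's way from here to either well, along the station's y, is flanked by black guide rails 2.4 mm high: the front one at x -53.5 to -49.5 mm (y -56 to 56), the rear ones at x 1.5 to 5.5 mm (|y| 29 to 56), station frame
- magazine (a point): point on the deck on the axis of the clear magazine tube, under the lowest pod; tube 53 mm outside diameter, top 69 mm above the counter
- pod_1: the lowest pod in the magazine, which comes out first: hard flat copper-brown capsule with a gold lid, 44 mm across, 12 mm high, 30 g. Origin at the centre of its underside, z up
- pod_2: the pod above it in the magazine, alike; it must stay in the magazine. Origin at the centre of its underside
- empty_holder: the empty portafilter, fixed in its dock at the left or the right of the deck: steel, dark wooden handle to the front. Origin on the counter under the centre of its well; x to the back
- empty_holder_well (a point): centre of the floor of the empty holder's round well: 51 mm across, 12.5 mm deep, the floor 12.7 mm and the rim 25.2 mm above the counter (0.8 mm lower than the deck), the rim 66 mm across. A seated pod's origin lies here and its lid is about flush with the rim
- loaded_holder: the other portafilter, alike, fixed in the dock at the other side; it has a pod already
- loaded_holder_well (a point): centre of the floor of the loaded holder's well
- loaded_pod: the pod that already lies in the loaded holder; leave it. Origin at the centre of its underside
- mug_a: cream mug waiting beside the dispenser, 97 mm high, 78 mm across without its handle; origin on the counter; leave it
- mug_b: black mug waiting beside the dispenser, 95 mm high, 92 mm across without its handle; origin on the counter; leave it
- sugar: sugar jar on the dark slate at the right, 134 mm high, 92 mm across; leave it
- spice_jar: spice jar on the dark slate at the right, 105 mm high, 40 mm across; leave it
- orange_canister: orange canister with a wooden lid at the left, 130 mm high, 102 mm across; leave it
- fork: fork lying on the counter at the left, 193 mm long; leave it
There are look-alikes about, which are no part of the job. Leave any blue look-alike of the loaded_pod alone.

How it is judged:
By the outcome, as a careful person would: the job done as asked, in the order asked, and still so for the second after the job is handed in, with the robot touching nothing.
It also fails if it takes over 45 s, if anything falls off the work surface, if the arm or the gripper's body presses on something with over 40 N, if the wrist force passes 120 N, or if a joint passes its speed limit or range.

## Working session

There is one attempt and no reset: what is moved stays moved. The work goes in short steps, Python scripts to look and compute and a tool call to move; the robot and the scene stay as the last step left them, time stands still between calls to the robot, and variables do not carry over. Pictures are saved under pics/ and viewed, at most 10 in all, crops included, and the job is handed in when it is done.

Besides the shell and the picture viewer there is one more tool, called as name([rows], argument=value, ...), one row to a line, values as JSON. arm_command: Moves the arm, as the interface text tells. Scaled input: -1 to 1 covers 40 mm each way for a shift and 6 degrees each way for a turn. Its arguments: {"type":"object","properties":{"series":{"type":"array","items":{"type":"object","properties":{"hand":{"type":"number"},"slide":{"type":"array","items":{"type":"number","minimum":-1,"maximum":1}},"rot":{"type":"array","items":{"type":"number","minimum":-1,"maximum":1}}}}}},"required":["series"]}

```bash
mkdir -p pics; cat > h.py <<'E'
import numpy as np, cv2
from station import robot
def grab(n,save=None):
    f=robot.grab_frame(n)
    if save:
        cv2.imwrite(save,f["image"][:,:,::-1])
        np.savez(save[:-4]+".npz",**{k:np.asarray(v) for k,v in f.items()})
    return f
def load(s): return dict(np.load(s))
def ray(f,u,v):
    p=cv2.undistortPoints(np.array([[[u,v]]],float),np.array(f["mtx"],float),np.array(f["dist_coeffs"],float))[0,0]
    return np.array([p[0],p[1],1.])
def world(f,u,v,z=None):
    E=np.array(f["extrinsics"]);R,t=E[:3,:3],E[:3,3];r=ray(f,u,v)
    c=-R.T@t;d=R.T@r
    if z is not None: return c+d*(z-c[2])/d[2]
    return c+d*float(f["z_map"][int(v),int(u)])
def pix(f,P):
    E=np.array(f["extrinsics"])
    return cv2.projectPoints(np.array(P,float).reshape(-1,3),cv2.Rodrigues(E[:3,:3])[0],E[:3,3],np.array(f["mtx"],float),np.array(f["dist_coeffs"],float))[0][:,0]
E
python3 -c "
from h import *
grab('top','pics/top0.png');grab('side','pics/side0.png')
s=robot.observe();print(s['t'],s['tool_pos'],s['eef_rot'],robot.grip_point_offset)"
```

```text
0.1 [ 0.16999204 -0.49635304  0.22613102] [ 9.86433306e-01  1.64161163e-01 -3.75555398e-06 -6.67150923e-04] 0.0188
```

View pics/top0.png

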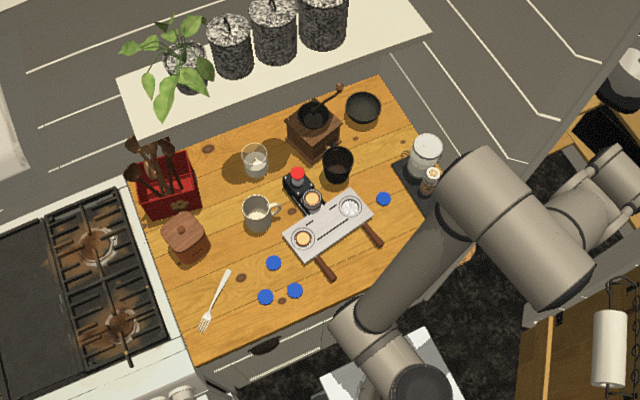

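View pics/side0.png

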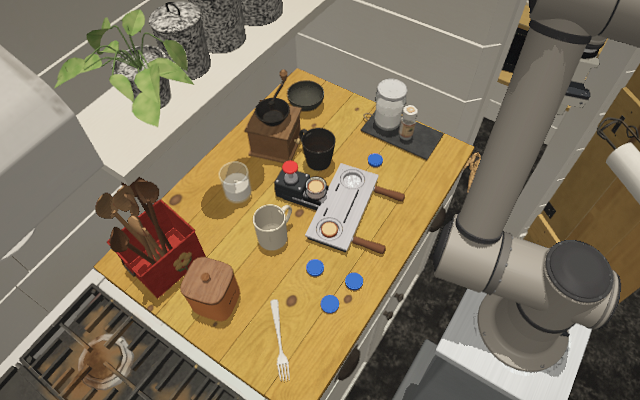

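The top picture shows the deck at about (328,224), the plunger at (297,174) and the magazine at (312,200). The left well at (303,238) holds a gold-lidded pod, and the right well at (350,207) looks empty. I'll enlarge both views.

```bash
python3 -c "
from h import *
a=cv2.imread('pics/top0.png')[155:265,265:395];b=cv2.imread('pics/side0.png')[145:255,260:390]
cv2.imwrite('pics/c0.png',np.vstack([cv2.resize(a,(0,0),fx=5,fy=5)[:, :]]));
cv2.imwrite('pics/c1.png',cv2.resize(b,(0,0),fx=5,fy=5))
"
```

```text
(no output)
```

View pics/c0.png

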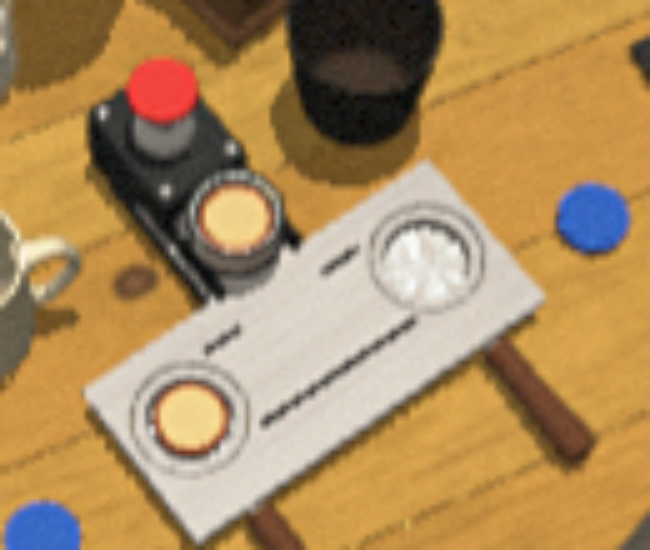

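View pics/c1.png

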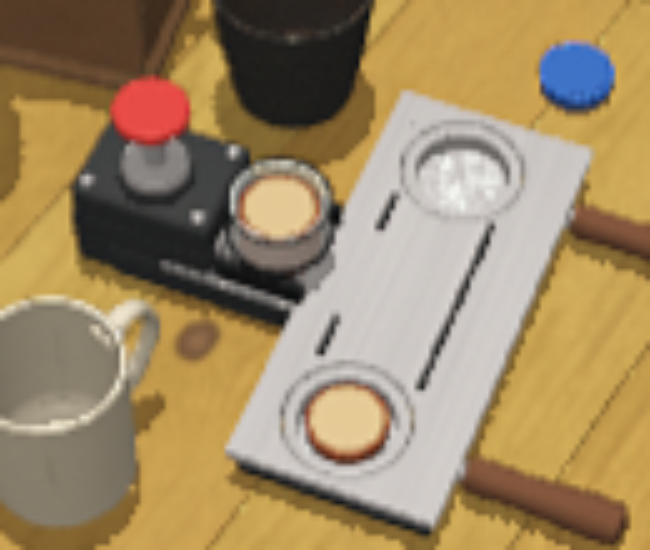

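The right well (station -y) is empty: top crop (427,257), side crop (462,170). The left well is loaded. Next I'll fit the station pose from the deck corners, wells and knob in both views.

```bash
cat > fit.py <<'E'
from h import *
from scipy.optimize import least_squares
T=load('pics/top0.npz');S=load('pics/side0.npz')
# station-frame pts: knob, right well rim, left well rim, 4 corners (deck front x = unknown xf)
top=np.array([[163,90],[427,257],[190,417],[428,160],[545,297],[198,543],[87,393]])/5+[265,155]-.4
side=np.array([[150,108],[463,172],[347,418],[405,92],[592,152],[432,530],[230,455]])/5+[260,145]-.4
def pts(p):
    x,y,a,xf=p
    L=np.array([[.118,0,.107],[-.024,-.085,.0252],[-.024,.085,.0252],[xf+.112,-.125,.026],[xf,-.125,.026],[xf,.125,.026],[xf+.112,.125,.026]])
    c,s=np.cos(a),np.sin(a)
    return np.c_[x+c*L[:,0]-s*L[:,1],y+s*L[:,0]+c*L[:,1],L[:,2]]
g=world(T,*top[0],z=.107);w1=world(T,*top[1],z=.025);w2=world(T,*top[2],z=.025)
print(g,w1,w2,np.linalg.norm(w1-w2))
d=w2-w1;a=np.arctan2(-d[0],d[1]);m=(w1+w2)/2
x0=[m[0]+.024*np.cos(a),m[1]+.024*np.sin(a),a,-.08]
for n,use in(('both',(1,1)),('top',(1,0)),('side',(0,1))):
    def res(p):
        P=pts(p);return np.r_[(pix(T,P)-top).ravel()*use[0],(pix(S,P)-side).ravel()*use[1]]
    r=least_squares(res,x0,loss='soft_l1');print(n,r.x.round(4),np.degrees(r.x[2]).round(2),abs(res(r.x)).max(),np.sqrt((res(r.x)**2).mean()))
    print(pts(r.x)[:3].round(4).tolist())
print('knob depth',world(T,297,173),world(S,290,166))
for u,v in((329,225),(337,228)): print('deck',world(T,u,v))
E
python3 fit.py
```

```text
[ 0.67024037 -0.01960874  0.107     ] [ 0.54610329 -0.12984226  0.025     ] [0.51402752 0.03694977 0.025     ] 0.1698482779814561
both [ 0.5522 -0.0405  0.1934 -0.0871] 11.08 1.6010881996066928 0.698053614078922
[[0.668, -0.0178, 0.107], [0.545, -0.1285, 0.0252], [0.5123, 0.0383, 0.0252]]
top [ 0.5537 -0.0417  0.1965 -0.0874] 11.26 0.8136210360133873 0.2340441835692213
[[0.6695, -0.0187, 0.107], [0.5468, -0.1298, 0.0252], [0.5136, 0.037, 0.0252]]
side [ 0.5506 -0.0384  0.1916 -0.0873] 10.98 1.1663118566713138 0.40292641998411893
[[0.6664, -0.0159, 0.107], [0.5432, -0.1264, 0.0252], [0.5108, 0.0405, 0.0252]]
knob depth [ 0.66821884 -0.0181266   0.10915758] [ 0.66635666 -0.01781279  0.11060123]
deck [ 0.51796315 -0.04803902  0.02554762]
deck [ 0.49904535 -0.06410078  0.02799428]
```

The two views agree to about 2 mm: origin (0.552,-0.0405), yaw 11°. Now I'll check clearance for the gripper body using height maps.

```bash
cat > obs.py <<'E'
from h import *
a=.1934;o=np.array([.5522,-.0405]);c,s=np.cos(a),np.sin(a)
g={}
for n in('top0','side0'):
    f=load(f'pics/{n}.npz');E=f['extrinsics'];z=f['z_map'];vv,uu=np.mgrid[0:400,0:640]
    r=cv2.undistortPoints(np.c_[uu.ravel(),vv.ravel()].astype(float)[:,None],f['mtx'],f['dist_coeffs'])[:,0]
    P=(np.c_[r,np.ones(len(r))]*z.reshape(-1,1)-E[:3,3])@E[:3,:3]
    P=P[z.ravel()>0];d=P[:,:2]-o
    q=np.c_[d@[c,s],d@[-s,c]]
    for (x,y),h in zip((q/.02).round().astype(int),P[:,2]):
        g[x,y]=max(g.get((x,y),-1),h)
print('rows station x cm, cols y 20..-24 cm; height mm');ys=range(10,-13,-1)
print('      '+' '.join(f'{2*y:4d}' for y in ys))
for x in range(14,-6,-1): print(f'{2*x:4d}: '+' '.join(f'{1000*g.get((x,y),0):4.0f}' for y in ys))
E
python3 obs.py
```

```text
rows station x cm, cols y 20..-24 cm; height mm
        20   18   16   14   12   10    8    6    4    2    0   -2   -4   -6   -8  -10  -12  -14  -16  -18  -20  -22  -24
  28:  400  549  528  562  399  399  523  529  529  529  527  541  545  563  562  545  542  549  149  140  112    0    0
  26:  544  542  536  551  548  400  399  399  525  519  399  538  544  544  544  544  540  552  553  149    0    0  185
  24:  556  528  529  526  538  399  397  400  399  400  399  399  537  542  539  539  399  553  555  554  170  189  515
  22:  554  523  524    5  398  397  397  400  399  400  400  399  401  401  399  400  400  399  553  554  554  549  528
  20:    5    8    5    6    6    8    5    5    6  395  399  397  397  400  398  399  401  400  399  399  399  400  399
  18:    7    5    8    2    3    8    7    6    6    6    5    3    4    4  391  399  398  400  398  400  399  399  399
  16:    7    5    3    4    0    4    7    5   63   65   66   65    0    5  113  112  113  110   84  395  399  398  400
  14:    7  100   99  102   98    6    6    6   68  112  117  113    2    6    6   9
[... 788 characters left out ...]
   31   32   33   36   34   31   34   31   32   33   31   31   33    3    8    7    4    8    6
  -2:   20   20   15    8   30   32   32   32   33   34   32   31   33   33   19   30   31    5    7    7    7    7    6
  -4:   20   20   11    9   32   32   33   34   30   30   33   32   31   33   27   32   33    4   20   18   17    7    6
  -6:   15   14    6    7   35   32   31   32   33   35   35   31   32   33   30   31   32    5   14   19   17    7    7
  -8:    6    6   11    7   33   34   35   32   33   33   32   32   32   30   32   31   32    4   12   17   17    6    6
 -10:   14   17    8    7    8   25   29    8    6    8    7    6    6    5   29   22    7    5    6    8    7    8    6
```

```bash
python3 -c "
from h import *
for n in('top0','side0'):
    f=load(f'pics/{n}.npz');E=f['extrinsics'];z=f['z_map'];vv,uu=np.mgrid[0:400,0:640]
    r=cv2.undistortPoints(np.c_[uu.ravel(),vv.ravel()].astype(float)[:,None],f['mtx'],f['dist_coeffs'])[:,0]
    P=(np.c_[r,np.ones(len(r))]*z.reshape(-1,1)-E[:3,3])@E[:3,:3];P=P[z.ravel()>0]
    Q=P[(P[:,2]>.2)&(P[:,2]<.6)&(P[:,0]>.5)]
    for y in(-.25,-.15,-.05,.05,.15):
        q=Q[abs(Q[:,1]-y)<.03]
        if len(q): i=np.argsort(q[:,0])[:200:50];print(n,y,q[i].round(3).tolist())
    # arm thickness: points of the arm above start tool
    A=P[(np.hypot(P[:,0]-.17,P[:,1]+.497)<.15)]
    for h in np.arange(.2,.7,.05):
        b=A[abs(A[:,2]-h)<.025]
        if len(b): rr=(b[:,:2]-[.17,-.497])@np.array([.323,-.946]);print(n,'h',h.round(2),len(b),'radial out',rr.max().round(3),rr.min().round(3))
"
```

```text
top0 -0.25 [[0.752, -0.269, 0.383], [0.757, -0.25, 0.372], [0.758, -0.262, 0.376], [0.76, -0.252, 0.394]]
top0 -0.15 [[0.754, -0.18, 0.397], [0.757, -0.177, 0.374], [0.758, -0.122, 0.392], [0.759, -0.14, 0.37]]
top0 -0.05 [[0.751, -0.034, 0.385], [0.757, -0.063, 0.383], [0.758, -0.074, 0.387], [0.758, -0.039, 0.374]]
top0 0.05 [[0.753, 0.043, 0.384], [0.755, 0.069, 0.376], [0.756, 0.066, 0.377], [0.758, 0.049, 0.385]]
top0 0.15 [[0.729, 0.151, 0.482], [0.743, 0.17, 0.498], [0.748, 0.159, 0.499], [0.753, 0.162, 0.509]]
top0 h 0.5 5 radial out -0.016 -0.041
top0 h 0.55 1398 radial out 0.037 -0.085
top0 h 0.6 1361 radial out 0.039 -0.149
top0 h 0.65 435 radial out -0.112 -0.15
side0 -0.25 [[0.753, -0.272, 0.378], [0.756, -0.259, 0.374], [0.757, -0.269, 0.376], [0.759, -0.259, 0.378]]
side0 -0.15 [[0.752, -0.141, 0.392], [0.754, -0.177, 0.366], [0.755, -0.135, 0.37], [0.756, -0.174, 0.39]]
side0 -0.05 [[0.753, -0.06, 0.381], [0.754, -0.064, 0.391], [0.755, -0.075, 0.387], [0.756, -0.036, 0.366]]
side0 0.05 [[0.753, 0.022, 0.382], [0.755, 0.069, 0.375], [0.756, 0.052, 0.378], [0.756, 0.04, 0.383]]
side0 0.15 [[0.729, 0.155, 0.484], [0.74, 0.155, 0.492], [0.744, 0.173, 0.499], [0.748, 0.172, 0.523]]
side0 h 0.25 73 radial out -0.053 -0.07
side0 h 0.3 222 radial out -0.084 -0.1
side0 h 0.35 507 radial out -0.013 -0.101
side0 h 0.4 376 radial out -0.006 -0.056
side0 h 0.45 154 radial out -0.018 -0.044
```

arm_command([
  {"hand":255,"slide":[0.7,0.7,0.1],"rot":[0,0,-0.3]},
  {"hand":255,"slide":[0.7,0.7,0.1],"rot":[0,0,-0.25]},
  {"hand":255,"slide":[0.7,0.7,0],"rot":[0,0,-0.25]},
  {"hand":255,"slide":[0.7,0.7,0],"rot":[0,0,-0.25]},
  {"hand":255,"slide":[0.7,0.7,0],"rot":[0,0,-0.25]},
])

```text
t: 0.52
tool_pos: [0.3108, -0.3551, 0.2345]
eef_rot: [0.995, 0.096, -0.0, -0.0]
ft_force: [1.1, -0.2, -0.3]
finger_gap: 0.689
gripper_force: 0.0
```

arm_command([
  {"hand":255,"slide":[0.74,0.7,0]},
  {"hand":255,"slide":[0.74,0.7,0]},
  {"hand":255,"slide":[0.74,0.7,0]},
  {"hand":255,"slide":[0.74,0.7,0]},
  {"hand":255,"slide":[0.74,0.7,0]},
])

```text
$.series[0]: bad value
```

arm_command([
  {"hand":255,"slide":[0.74,0.7,0]},
  {"hand":255,"slide":[0.74,0.7,0]},
  {"hand":255,"slide":[0.74,0.7,-0.2]},
  {"hand":255,"slide":[0.74,0.7,-0.3]},
  {"hand":255,"slide":[0.6,0.6,-0.5]},
])

```text
$.series[0]: bad value
```

All fields are required in every row, so I'll add rot.

arm_command([
  {"hand":255,"slide":[0.74,0.7,0],"rot":[0,0,0]},
  {"hand":255,"slide":[0.74,0.7,0],"rot":[0,0,0]},
  {"hand":255,"slide":[0.74,0.7,0],"rot":[0,0,0]},
  {"hand":255,"slide":[0.74,0.7,0],"rot":[0,0,0]},
  {"hand":255,"slide":[0.74,0.7,0],"rot":[0,0,0]},
])

```text
t: 0.93
tool_pos: [0.459, -0.2149, 0.2346]
eef_rot: [0.995, 0.097, -0.0, -0.0]
ft_force: [0.6, -0.4, -0.4]
finger_gap: 0.325
gripper_force: 0.0
```

arm_command([
  {"hand":255,"slide":[0.74,0.7,0],"rot":[0,0,0]},
  {"hand":255,"slide":[0.74,0.7,0],"rot":[0,0,0]},
  {"hand":255,"slide":[0.74,0.7,-0.2],"rot":[0,0,0]},
  {"hand":255,"slide":[0.74,0.7,-0.3],"rot":[0,0,0]},
  {"hand":255,"slide":[0.6,0.6,-0.5],"rot":[0,0,0]},
])

```text
t: 1.35
tool_pos: [0.6023, -0.0792, 0.1958]
eef_rot: [0.995, 0.097, 0.002, 0.001]
ft_force: [-0.5, -0.6, 0.9]
finger_gap: 0.015
gripper_force: 0.0
```

arm_command([
  {"hand":255,"slide":[0.6,0.6,-0.2],"rot":[0,0,0]},
  {"hand":255,"slide":[0.6,0.6,-0.3],"rot":[0,0,0]},
  {"hand":255,"slide":[0.4,0.33,-0.5],"rot":[0,0,0]},
  {"hand":255,"slide":[0,0,-0.5],"rot":[0,0,0]},
  {"hand":255,"slide":[0,0,-0.3],"rot":[0,0,0]},
])

```text
t: 1.77
tool_pos: [0.6633, -0.0184, 0.1194]
eef_rot: [0.995, 0.098, -0.002, -0.0]
ft_force: [-0.6, -0.3, -0.3]
finger_gap: 0.002
gripper_force: 0.0
```

```bash
python3 -c "
from h import *
s=robot.observe();print(s['tool_pos'],s['t'],s['ft_force'])
a=grab('top','pics/top1.png')['image'][:,:,::-1];b=grab('side','pics/side1.png')['image'][:,:,::-1]
a=a[135:235,250:360];b=b[110:210,235:345]
cv2.imwrite('pics/c2.png',np.vstack([cv2.resize(x,(0,0),fx=3,fy=3,interpolation=2) for x in(a,b)]))"
```

```text
[ 0.66328099 -0.01836921  0.11940659] 1.7667 [-0.61267175 -0.28507108 -0.29964234]
```

View pics/c2.png

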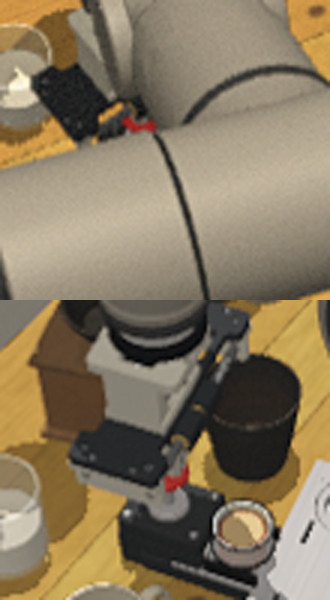

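The fingertip is over the red knob (side crop about (175,475)), with the mug and magazine clear. Pressing now.

arm_command([
  {"hand":255,"slide":[0.08,0,-0.25],"rot":[0,0,0]},
  {"hand":255,"slide":[0,0,-0.15],"rot":[0,0,0]},
  {"hand":255,"slide":[0,0,-0.15],"rot":[0,0,0]},
  {"hand":255,"slide":[0,0,-0.15],"rot":[0,0,0]},
  {"hand":255,"slide":[0,0,-0.15],"rot":[0,0,0]},
])

```text
t: 2.28
tool_pos: [0.6684, -0.0203, 0.0913]
eef_rot: [0.995, 0.096, 0.002, 0.0]
ft_force: [-2.3, 1.3, 9.0]
finger_gap: 0.007
gripper_force: 4.5
```

arm_command([
  {"hand":255,"slide":[0,0,-0.1],"rot":[0,0,0]},
  {"hand":255,"slide":[0,0,-0.07],"rot":[0,0,0]},
  {"hand":255,"slide":[0,0,-0.02],"rot":[0,0,0]},
  {"hand":255,"slide":[0,0,0],"rot":[0,0,0]},
  {"hand":255,"slide":[0,0,0],"rot":[0,0,0]},
])

```text
t: 2.7
tool_pos: [0.6684, -0.0203, 0.0836]
eef_rot: [0.995, 0.096, 0.002, 0.0]
ft_force: [-1.4, 1.4, 6.6]
finger_gap: 0.007
gripper_force: 3.2
```

arm_command([
  {"hand":255,"slide":[0,0,-0.08],"rot":[0,0,0]},
  {"hand":255,"slide":[0,0,-0.08],"rot":[0,0,0]},
  {"hand":255,"slide":[0,0,0],"rot":[0,0,0]},
  {"hand":255,"slide":[0,0,0],"rot":[0,0,0]},
  {"hand":255,"slide":[0,0,0],"rot":[0,0,0]},
])

```text
t: 3.12
tool_pos: [0.6687, -0.0204, 0.0828]
eef_rot: [0.995, 0.097, 0.004, 0.001]
ft_force: [-13.4, 1.7, 35.0]
finger_gap: 0.006
gripper_force: 17.7
```

```bash
python3 -c "
from h import *
s=robot.observe();print(s['tool_pos'],s['t'],s['ft_force'],s['wrist_torque'])
b=grab('side','pics/side2.png')['image'][:,:,::-1][110:250,225:385]
w=grab('wrist','pics/w2.png')['image'][:,:,::-1]
cv2.imwrite('pics/c3.png',np.vstack([cv2.resize(b,(400,350),interpolation=2),cv2.resize(w,(400,250))]))"
```

```text
[ 0.6687162  -0.02035853  0.08277544] 3.1167 [-13.37412326   1.72152064  35.0438869 ] [0.3732117  2.26142244 0.0556921 ]
```

View pics/c3.png

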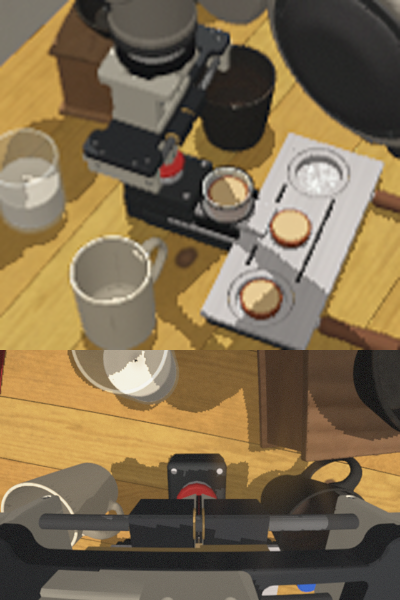

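The gold-lidded pod has slid out to (290,228) in the side crop, and the knob sits low on its collar under the fingertip. I'll check the pod's position before letting the plunger up.

```bash
python3 -c "
from h import *
f=load('pics/side2.npz');a=.1934;c,s=np.cos(a),np.sin(a)
def st(P): d=P[:2]-np.array([.5522,-.0405]);return np.array([d@[c,s],d@[-s,c],P[2]]).round(4)
im=f['image'][110:250,225:385].astype(int);
p=np.array([290,228])*.4+[225,110];print('pod',st(world(f,*p,z=.038)),st(world(f,*p)))
R=(im[:,:,0]>150)&(im[:,:,1]<70)&(im[:,:,2]<70);v,u=np.nonzero(R)
W=np.array([world(f,uu+225,vv+110) for uu,vv in zip(u,v)]);print(len(W),np.sort(W[:,2])[-12:].round(4),st(np.median(W,0)))
for n in('side0',):
  g=load('pics/side0.npz');I=g['image'].astype(int);R=(I[:,:,0]>150)&(I[:,:,1]<70)&(I[:,:,2]<70);R[:,:270]=0;R[:,310:]=0;R[:150]=0;R[190:]=0
  v,u=np.nonzero(R);W=np.array([world(g,uu,vv) for uu,vv in zip(u,v)]);print(len(W),np.sort(W[:,2])[-12:].round(4),np.sort(W[:,2])[:8].round(4))
"
```

```text
pod [-0.0264  0.0054  0.038 ] [-0.0262  0.0049  0.0373]
37 [0.082  0.082  0.0823 0.0826 0.0827 0.0827 0.0827 0.0828 0.0829 0.0844
 0.0845 0.0857] [0.1054 0.0064 0.0814]
26 [0.11   0.1103 0.1105 0.1106 0.1108 0.1109 0.1116 0.1117 0.1122 0.1125
 0.1126 0.1133] [0.1049 0.1052 0.1058 0.1062 0.1064 0.1067 0.1081 0.1085]
```

The pod is at about (-25,+3) mm in the station frame, so it's at the landing place. Force jumped to 35 N with no further travel, so the plunger is at its stop. I'll release it and note the height where contact ends, to check the z calibration.

arm_command([
  {"hand":255,"slide":[0,0,0.16],"rot":[0,0,0]},
  {"hand":255,"slide":[0,0,0.16],"rot":[0,0,0]},
  {"hand":255,"slide":[0,0,0.16],"rot":[0,0,0]},
  {"hand":255,"slide":[0,0,0.16],"rot":[0,0,0]},
  {"hand":255,"slide":[0,0,0.1],"rot":[0,0,0]},
])

```text
t: 3.63
tool_pos: [0.6675, -0.0204, 0.1055]
eef_rot: [0.995, 0.097, 0.001, 0.0]
ft_force: [1.6, 0.3, 0.8]
finger_gap: 0.002
gripper_force: 0.5
```

arm_command([
  {"hand":255,"slide":[0,0,0.05],"rot":[0,0,0]},
  {"hand":255,"slide":[0,0,0],"rot":[0,0,0]},
  {"hand":255,"slide":[0,0,0],"rot":[0,0,0]},
  {"hand":255,"slide":[0,0,0],"rot":[0,0,0]},
  {"hand":255,"slide":[0,0,0],"rot":[0,0,0]},
])

```text
t: 4.05
tool_pos: [0.6674, -0.0203, 0.1066]
eef_rot: [0.995, 0.097, 0.0, 0.0]
ft_force: [0.8, -1.2, 4.0]
finger_gap: 0.008
gripper_force: 2.3
```

arm_command([
  {"hand":255,"slide":[0,0,0.06],"rot":[0,0,0]},
  {"hand":255,"slide":[0,0,0],"rot":[0,0,0]},
  {"hand":255,"slide":[0,0,0],"rot":[0,0,0]},
  {"hand":255,"slide":[0,0,0],"rot":[0,0,0]},
  {"hand":255,"slide":[0,0,0],"rot":[0,0,0]},
])

```text
t: 4.47
tool_pos: [0.6669, -0.0201, 0.1089]
eef_rot: [0.995, 0.097, -0.0, 0.0]
ft_force: [1.0, -1.6, 3.6]
finger_gap: 0.001
gripper_force: 2.0
```

arm_command([
  {"hand":255,"slide":[0,0,0.05],"rot":[0,0,0]},
  {"hand":255,"slide":[0,0,0],"rot":[0,0,0]},
  {"hand":255,"slide":[0,0,0],"rot":[0,0,0]},
  {"hand":255,"slide":[0,0,0],"rot":[0,0,0]},
  {"hand":255,"slide":[0,0,0],"rot":[0,0,0]},
])

```text
t: 4.88
tool_pos: [0.6668, -0.02, 0.1109]
eef_rot: [0.995, 0.097, -0.0, -0.0]
ft_force: [-0.8, -1.2, 4.5]
finger_gap: 0.006
gripper_force: 1.9
```

arm_command([
  {"hand":255,"slide":[0,0,0.05],"rot":[0,0,0]},
  {"hand":255,"slide":[0,0,0],"rot":[0,0,0]},
  {"hand":255,"slide":[0,0,0],"rot":[0,0,0]},
  {"hand":255,"slide":[0,0,0],"rot":[0,0,0]},
  {"hand":255,"slide":[0,0,0],"rot":[0,0,0]},
])

```text
t: 5.3
tool_pos: [0.6669, -0.02, 0.1128]
eef_rot: [0.995, 0.097, -0.0, -0.0]
ft_force: [-1.3, 0.3, 2.3]
finger_gap: 0.003
gripper_force: 1.5
```

arm_command([
  {"hand":255,"slide":[0,0,0.05],"rot":[0,0,0]},
  {"hand":255,"slide":[0,0,0],"rot":[0,0,0]},
  {"hand":255,"slide":[0,0,0],"rot":[0,0,0]},
  {"hand":255,"slide":[0,0,0],"rot":[0,0,0]},
  {"hand":255,"slide":[0,0,0],"rot":[0,0,0]},
])

```text
t: 5.72
tool_pos: [0.667, -0.0199, 0.1147]
eef_rot: [0.995, 0.097, -0.0, -0.0]
ft_force: [0.4, 0.5, -1.0]
finger_gap: 0.004
gripper_force: 0.0
```

Contact ends at a measured z of about 0.113, and the stop was at 0.083. That's a 30 mm stroke, with the real tip about 6 mm below the reported TCP. Next I move to the +y side of the pod.

arm_command([
  {"hand":255,"slide":[0,0,0.6],"rot":[0,0,0]},
  {"hand":255,"slide":[0,0,0.6],"rot":[0,0,0]},
  {"hand":255,"slide":[-0.9,0.2,0],"rot":[0,0,0]},
  {"hand":255,"slide":[-0.9,0.2,0],"rot":[0,0,0]},
  {"hand":255,"slide":[-0.9,0.2,0],"rot":[0,0,0]},
])

```text
t: 6.13
tool_pos: [0.5579, 0.0041, 0.1629]
eef_rot: [0.995, 0.097, 0.0, 0.0]
ft_force: [0.2, 1.1, -0.3]
finger_gap: 0.002
gripper_force: 0.0
```

arm_command([
  {"hand":255,"slide":[-0.9,0.2,0],"rot":[0,0,0]},
  {"hand":255,"slide":[-0.15,0,-0.7],"rot":[0,0,0]},
  {"hand":255,"slide":[0,0,-0.7],"rot":[0,0,0]},
  {"hand":255,"slide":[0,0,-0.7],"rot":[0,0,0]},
  {"hand":255,"slide":[0,0,-0.3],"rot":[0,0,0]},
])

```text
t: 6.55
tool_pos: [0.5152, 0.0122, 0.0643]
eef_rot: [0.995, 0.097, -0.002, -0.0]
ft_force: [-2.0, 0.8, 0.1]
finger_gap: 0.004
gripper_force: 0.0
```

```bash
python3 -c "
from h import *
s=robot.observe();print(s['tool_pos'],s['t'],s['ft_force'])
b=grab('side','pics/side3.png')['image'][:,:,::-1][120:260,240:400]
a=grab('top','pics/top3.png')['image'][:,:,::-1][155:265,265:395]
cv2.imwrite('pics/c4.png',np.hstack([cv2.resize(b,(400,350),interpolation=2),cv2.resize(a,(400,350),interpolation=2)]))"
```

```text
[0.51516143 0.01224569 0.06430962] 6.55 [-1.97236207  0.77092284  0.09208197]
```

View pics/c4.png

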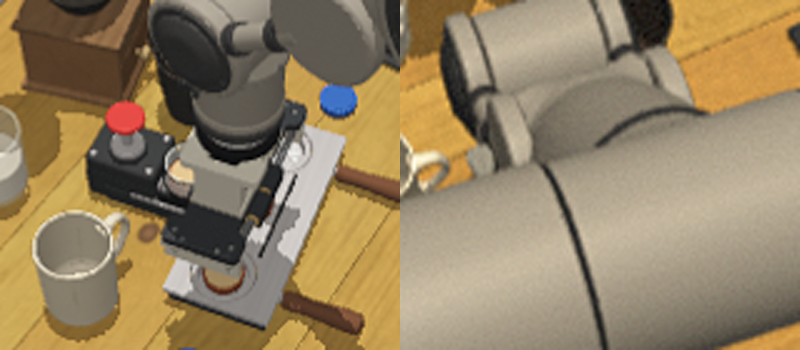

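arm_command([
  {"hand":255,"slide":[0,0,-0.3],"rot":[0,0,0]},
  {"hand":255,"slide":[0,0,-0.25],"rot":[0,0,0]},
  {"hand":255,"slide":[0,0,0],"rot":[0,0,0]},
  {"hand":255,"slide":[0,0,0],"rot":[0,0,0]},
  {"hand":255,"slide":[0,0,0],"rot":[0,0,0]},
])

```text
t: 7.07
tool_pos: [0.5176, 0.0119, 0.0457]
eef_rot: [0.995, 0.097, 0.001, 0.0]
ft_force: [0.1, -0.6, -0.1]
finger_gap: 0.005
gripper_force: 0.0
```

arm_command([
  {"hand":255,"slide":[0,0,-0.1],"rot":[0,0,0]},
  {"hand":255,"slide":[0,0,-0.1],"rot":[0,0,0]},
  {"hand":255,"slide":[0,0,0],"rot":[0,0,0]},
  {"hand":255,"slide":[0,0,0],"rot":[0,0,0]},
  {"hand":255,"slide":[0,0,0],"rot":[0,0,0]},
])

```text
t: 7.48
tool_pos: [0.5171, 0.012, 0.037]
eef_rot: [0.995, 0.097, -0.0, 0.0]
ft_force: [0.6, -1.0, -1.2]
finger_gap: 0.005
gripper_force: 0.0
```

```bash
python3 -c "
from h import *
s=robot.observe();print(s['tool_pos'],s['t'],s['ft_force'])
w=grab('wrist','pics/w4.png')['image'][:,:,::-1]
b=grab('side','pics/side4.png')['image'][:,:,::-1][180:250,300:380]
cv2.imwrite('pics/c5.png',np.vstack([cv2.resize(w[200:],(512,160)),cv2.resize(b,(480,420),interpolation=2).__getitem__((slice(None),slice(None))) if 0 else cv2.copyMakeBorder(cv2.resize(b,(480,420),interpolation=2),0,0,0,32,0)]))"
```

```text
[0.51707524 0.01196015 0.03697631] 7.4833 [ 0.59195552 -0.98287979 -1.23925988]
```

View pics/c5.png

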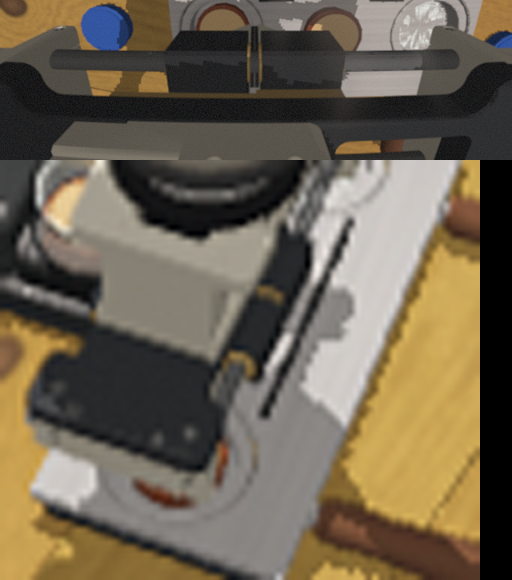

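The wrist view shows the ejected pod at (332,32), just to the right of the fingers, with the empty well beyond it at (428,30). The fingers lie between the loaded pod at (222,18) and the free pod. I'll push along station -y.

arm_command([
  {"hand":255,"slide":[0.029,-0.147,0],"rot":[0,0,0]},
  {"hand":255,"slide":[0.029,-0.147,0],"rot":[0,0,0]},
  {"hand":255,"slide":[0.029,-0.147,0],"rot":[0,0,0]},
  {"hand":255,"slide":[0.029,-0.147,0],"rot":[0,0,0]},
  {"hand":255,"slide":[0.029,-0.147,0],"rot":[0,0,0]},
])

```text
t: 8.0
tool_pos: [0.5231, -0.0183, 0.037]
eef_rot: [0.995, 0.096, 0.0, 0.0]
ft_force: [0.7, 0.8, -0.9]
finger_gap: 0.004
gripper_force: 0.0
```

arm_command([
  {"hand":255,"slide":[0.029,-0.147,0],"rot":[0,0,0]},
  {"hand":255,"slide":[0.029,-0.147,0],"rot":[0,0,0]},
  {"hand":255,"slide":[0.029,-0.147,0],"rot":[0,0,0]},
  {"hand":255,"slide":[0.029,-0.147,0],"rot":[0,0,0]},
  {"hand":255,"slide":[0.029,-0.147,0],"rot":[0,0,0]},
])

```text
t: 8.42
tool_pos: [0.5288, -0.0474, 0.037]
eef_rot: [0.995, 0.097, -0.0, 0.0]
ft_force: [0.4, 0.3, -0.1]
finger_gap: 0.002
gripper_force: 0.3
```

```bash
python3 -c "
from h import *
s=robot.observe();print(s['tool_pos'],s['t'],s['ft_force'])
w=grab('wrist','pics/w5.png')['image'][:,:,::-1]
cv2.imwrite('pics/c6.png',cv2.resize(w[200:],(640,200)))"
```

```text
[ 0.52877824 -0.04742625  0.03696808] 8.4167 [ 0.37205057  0.32586314 -0.09826017]
```

View pics/c6.png

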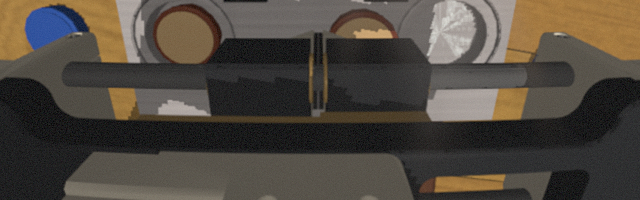

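The pod is at (365,35), moving ahead of the fingers toward the well at (450,32). I'll get its centre numerically from wrist depth.

```bash
cat > pod.py <<'E'
from h import *
import sys
a=.1934;c,s=np.cos(a),np.sin(a)
def cloud(f):
    E=f['extrinsics'];z=f['z_map'];vv,uu=np.mgrid[0:400,0:640]
    r=cv2.undistortPoints(np.c_[uu.ravel(),vv.ravel()].astype(float)[:,None],np.array(f['mtx'],float),np.array(f['dist_coeffs'],float))[:,0]
    P=(np.c_[r,np.ones(len(r))]*z.reshape(-1,1)-E[:3,3])@E[:3,:3];m=z.ravel()>0
    d=P[:,:2]-[.5522,-.0405]
    return np.c_[d@[c,s],d@[-s,c],P[:,2]][m],f['image'].reshape(-1,3)[m].astype(int)
def show(f,lab):
    Q,I=cloud(f);brown=(I[:,0]-I[:,2]>25)&(Q[:,2]>.01)&(Q[:,2]<.06)&(abs(Q[:,0]+.024)<.05)
    for nm,lo,hi in(('loaded',.05,.12),('pod',-.125,.045)):
        q=Q[brown&(Q[:,1]>lo)&(Q[:,1]<hi)]
        if len(q)>5: print(lab,nm,len(q),'x',np.percentile(q[:,0],[2,98]).round(4),'y',np.percentile(q[:,1],[2,98]).round(4),'z',np.percentile(q[:,2],[5,50,95]).round(4))
    return Q,I
if __name__=='__main__':
    for n in sys.argv[1:]: show(load(f'pics/{n}.npz'),n)
E
python3 pod.py w4 w5 side2
```

```text
w4 loaded 1658 x [-0.0243 -0.0046] y [0.0655 0.1023] z [0.0235 0.0249 0.026 ]
w4 pod 2100 x [-0.0339  0.0242] y [-0.1004  0.0175] z [0.0369 0.0382 0.0392]
w5 loaded 3140 x [-0.0417 -0.0052] y [0.0631 0.1023] z [0.0234 0.025  0.026 ]
w5 pod 1359 x [-0.0188  0.0171] y [-0.0955 -0.0118] z [0.0367 0.0381 0.0392]
side2 loaded 233 x [-0.0437  0.0249] y [0.0657 0.1054] z [0.0167 0.0239 0.0273]
side2 pod 229 x [-0.0452  0.0251] y [-0.1229  0.0205] z [0.0252 0.0366 0.0409]
```

```bash
python3 -c "
from pod import *
for n in('w4','w5'):
    Q,I=cloud(load(f'pics/{n}.npz'));m=(Q[:,2]>.034)&(Q[:,2]<.042)&(Q[:,1]>-.12)&(Q[:,1]<.04)&(Q[:,0]<.003)&(Q[:,0]>-.06)&(I[:,0]-I[:,2]>25)
    q=Q[m];print(n,len(q),np.percentile(q[:,0],[0.5,99.5]),np.percentile(q[:,1],[.5,50,99.5]))
    # circle-edge widths per x slice
    for x in(-.015,-.01,-.005,-.002):
        t=q[abs(q[:,0]-x)<.0015]; 
        if len(t): print(x,np.percentile(t[:,1],[1,99]).round(4))
"
```

```text
w4 2041 [-0.0352977  -0.00377037] [-0.02062389 -0.00525617  0.01897251]
-0.015 [-0.0185  0.0186]
-0.01 [-0.0153  0.0147]
-0.005 [-0.0103  0.0089]
-0.002 [-0.0028 -0.0028]
w5 1316 [-0.01903254 -0.00344601] [-0.04839283 -0.02887017 -0.01067154]
-0.015 [-0.0473 -0.0101]
-0.01 [-0.044  -0.0128]
-0.005 [-0.0386 -0.018 ]
-0.002 [-0.0322 -0.0238]
```

arm_command([
  {"hand":255,"slide":[0.023,-0.118,0],"rot":[0,0,0]},
  {"hand":255,"slide":[0.023,-0.118,0],"rot":[0,0,0]},
  {"hand":255,"slide":[0.023,-0.118,0],"rot":[0,0,0]},
  {"hand":255,"slide":[0.023,-0.118,0],"rot":[0,0,0]},
  {"hand":255,"slide":[0.023,-0.118,0],"rot":[0,0,0]},
])

```text
t: 8.88
tool_pos: [0.5334, -0.0709, 0.037]
eef_rot: [0.995, 0.097, 0.0, 0.0]
ft_force: [0.6, 0.9, 0.3]
finger_gap: 0.003
gripper_force: 0.3
```

arm_command([
  {"hand":255,"slide":[0.023,-0.118,0],"rot":[0,0,0]},
  {"hand":255,"slide":[0.023,-0.118,0],"rot":[0,0,0]},
  {"hand":255,"slide":[0.023,-0.118,0],"rot":[0,0,0]},
  {"hand":255,"slide":[0.023,-0.118,0],"rot":[0,0,0]},
  {"hand":255,"slide":[0.023,-0.118,0],"rot":[0,0,0]},
])

```text
t: 9.3
tool_pos: [0.538, -0.0946, 0.037]
eef_rot: [0.995, 0.097, 0.0, 0.0]
ft_force: [-0.6, 0.0, 1.1]
finger_gap: 0.002
gripper_force: 0.3
```

```bash
cat > well.py <<'E'
from pod import *
import sys
n=sys.argv[1];st=robot.observe();p=np.array(st['tool_pos'][:2])-[.5522,-.0405]
print(st['t'],np.array(st['tool_pos']).round(4),'station',(p@[c,s]).round(4),(p@[-s,c]).round(4),np.round(st['ft_force'],1))
Q,I=cloud(grab('wrist',f'pics/{n}.png'))
m=(Q[:,2]>.005)&(Q[:,2]<.048)&(Q[:,1]>-.125)&(Q[:,1]<-.03)&(Q[:,0]<.005)&(Q[:,0]>-.055)&(I[:,0]-I[:,2]>25);q=Q[m]
print(len(q))
if len(q):
    print('x',np.percentile(q[:,0],[1,99]).round(4),'y',np.percentile(q[:,1],[1,99]).round(4))
    for y in np.arange(-.115,-.03,.01):
        t=q[abs(q[:,1]-y)<.004]
        if len(t)>3: print(y.round(3),len(t),np.percentile(t[:,2],[5,50,95]).round(4))
E
python3 well.py w6
```

```text
9.3 [ 0.538  -0.0946  0.037 ] station -0.0244 -0.0503 [-0.6  0.   1.1]
1448
x [-0.0197 -0.0031] y [-0.0965 -0.0587]
-0.105 6 [0.0121 0.0127 0.0236]
-0.095 123 [0.0348 0.036  0.037 ]
-0.085 336 [0.0357 0.0368 0.0379]
-0.075 374 [0.0362 0.0373 0.0383]
-0.065 297 [0.0363 0.0377 0.0387]
-0.055 21 [0.0357 0.0375 0.0382]
```

The pod centre is at y≈-77.5 and it's just starting to tip. A little further.

arm_command([
  {"hand":255,"slide":[0.015,-0.08,0],"rot":[0,0,0]},
  {"hand":255,"slide":[0.015,-0.08,0],"rot":[0,0,0]},
  {"hand":255,"slide":[0,0,0],"rot":[0,0,0]},
  {"hand":255,"slide":[0,0,0],"rot":[0,0,0]},
  {"hand":255,"slide":[0,0,0],"rot":[0,0,0]},
])

```text
t: 9.77
tool_pos: [0.539, -0.1004, 0.0369]
eef_rot: [0.995, 0.097, -0.0, 0.0]
ft_force: [0.4, -0.6, 0.3]
finger_gap: 0.008
gripper_force: 0.0
```

```bash
python3 well.py w7
```

```text
9.7667 [ 0.539  -0.1004  0.0369] station -0.0244 -0.0563 [ 0.4 -0.6  0.3]
1544
x [-0.0231 -0.0036] y [-0.104  -0.0649]
-0.105 72 [0.0251 0.0271 0.0286]
-0.095 296 [0.0284 0.0304 0.0326]
-0.085 385 [0.03   0.0333 0.0351]
-0.075 351 [0.0292 0.0357 0.0372]
-0.065 127 [0.028  0.0329 0.0376]
```

arm_command([
  {"hand":255,"slide":[0.008,-0.04,0],"rot":[0,0,0]},
  {"hand":255,"slide":[0,0,0],"rot":[0,0,0]},
  {"hand":255,"slide":[0,0,0],"rot":[0,0,0]},
  {"hand":255,"slide":[0,0,0],"rot":[0,0,0]},
  {"hand":255,"slide":[0,0,0],"rot":[0,0,0]},
])

```text
t: 10.23
tool_pos: [0.5394, -0.102, 0.037]
eef_rot: [0.995, 0.097, 0.0, 0.0]
ft_force: [0.0, -0.5, -0.0]
finger_gap: 0.001
gripper_force: 0.0
```

```bash
python3 well.py w8
```

```text
10.2333 [ 0.5394 -0.102   0.037 ] station -0.0244 -0.0579 [ 0.  -0.5 -0. ]
1532
x [-0.023  -0.0035] y [-0.1042 -0.0653]
-0.105 78 [0.025  0.027  0.0287]
-0.095 301 [0.0284 0.0304 0.0324]
-0.085 371 [0.0308 0.0334 0.0353]
-0.075 352 [0.0293 0.0357 0.0373]
-0.065 113 [0.0284 0.0326 0.0374]
```

arm_command([
  {"hand":255,"slide":[0.01,-0.05,0],"rot":[0,0,0]},
  {"hand":255,"slide":[0.01,-0.05,0],"rot":[0,0,0]},
  {"hand":255,"slide":[0,0,0],"rot":[0,0,0]},
  {"hand":255,"slide":[0,0,0],"rot":[0,0,0]},
  {"hand":255,"slide":[0,0,0],"rot":[0,0,0]},
])

```text
t: 10.7
tool_pos: [0.5402, -0.1061, 0.037]
eef_rot: [0.995, 0.097, -0.0, 0.0]
ft_force: [0.2, 0.7, 0.4]
finger_gap: 0.006
gripper_force: 0.0
```

```bash
python3 well.py w9
```

```text
10.7 [ 0.5402 -0.1061  0.037 ] station -0.0244 -0.0621 [0.2 0.7 0.4]
1514
x [-0.0234 -0.0037] y [-0.1054 -0.066 ]
-0.105 106 [0.0254 0.0271 0.0289]
-0.095 308 [0.0286 0.0305 0.0323]
-0.085 371 [0.0308 0.0333 0.0349]
-0.075 346 [0.0279 0.0352 0.0368]
-0.065 72 [0.0269 0.0315 0.037 ]
```

arm_command([
  {"hand":255,"slide":[0.007,-0.035,0],"rot":[0,0,0]},
  {"hand":255,"slide":[0.007,-0.035,0],"rot":[0,0,0]},
  {"hand":255,"slide":[0,0,0],"rot":[0,0,0]},
  {"hand":255,"slide":[0,0,0],"rot":[0,0,0]},
  {"hand":255,"slide":[0,0,0],"rot":[0,0,0]},
])

```text
t: 11.17
tool_pos: [0.5408, -0.1089, 0.037]
eef_rot: [0.995, 0.097, -0.0, 0.0]
ft_force: [1.1, -0.4, 0.1]
finger_gap: 0.004
gripper_force: 0.0
```

```bash
python3 well.py w10
```

```text
11.1667 [ 0.5408 -0.1089  0.037 ] station -0.0244 -0.0649 [ 1.1 -0.4  0.1]
1751
x [-0.0245 -0.003 ] y [-0.1044 -0.0639]
-0.105 94 [0.0196 0.0244 0.0254]
-0.095 372 [0.0239 0.025  0.0261]
-0.085 435 [0.0237 0.0249 0.0261]
-0.075 361 [0.0238 0.0249 0.0263]
-0.065 144 [0.0232 0.0247 0.0364]
```

The lid is now level at 24.9 mm, the same as the loaded pod, so it's seated. I'll lift clear and take a final look.

arm_command([
  {"hand":255,"slide":[0,0.1,0.4],"rot":[0,0,0]},
  {"hand":255,"slide":[0,0,0.8],"rot":[0,0,0]},
  {"hand":255,"slide":[0,0,0.9],"rot":[0,0,0]},
  {"hand":255,"slide":[0,0,0.9],"rot":[0,0,0]},
  {"hand":255,"slide":[-0.4,-0.7,0.3],"rot":[0,0,0]},
])

```text
t: 11.63
tool_pos: [0.5286, -0.1306, 0.1743]
eef_rot: [0.995, 0.099, 0.005, 0.001]
ft_force: [0.1, -1.8, 0.3]
finger_gap: 0.008
gripper_force: 0.0
```

arm_command([
  {"hand":255,"slide":[-0.5,-0.7,0],"rot":[0,0,0]},
  {"hand":255,"slide":[-0.5,-0.7,0],"rot":[0,0,0]},
  {"hand":255,"slide":[-0.5,-0.7,0],"rot":[0,0,0]},
  {"hand":255,"slide":[0,-0.3,0],"rot":[0,0,0]},
  {"hand":255,"slide":[0,0,0],"rot":[0,0,0]},
])

```text
t: 12.05
tool_pos: [0.4643, -0.2314, 0.1692]
eef_rot: [0.995, 0.095, 0.0, 0.001]
ft_force: [0.0, -0.3, -0.2]
finger_gap: -0.002
gripper_force: 0.0
```

```bash
python3 -c "
from h import *
s=robot.observe();print(s['tool_pos'],s['t'],np.round(s['dq'],3))
b=grab('side','pics/side9.png')['image'][:,:,::-1][120:260,230:400]
cv2.imwrite('pics/c9.png',cv2.resize(b,None,fx=4,fy=4,interpolation=2))"
```

```text
[ 0.46426109 -0.23137383  0.16922828] 12.05 [0.059 0.002 0.003 0.021 0.004 0.042]
```

View pics/c9.png

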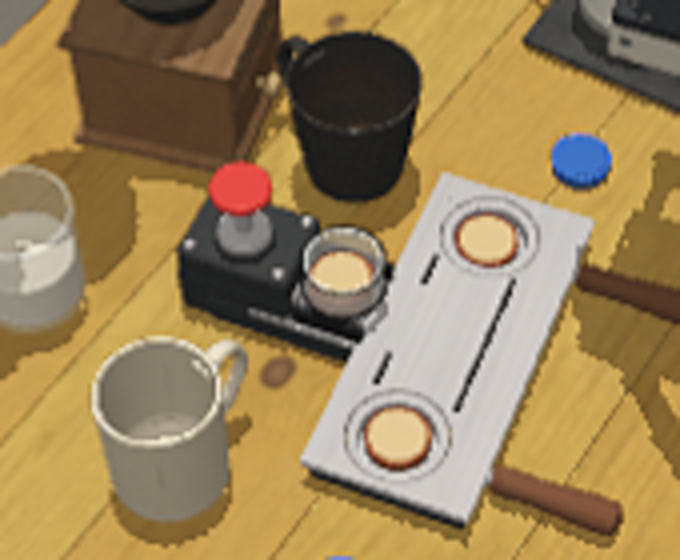

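Both wells now hold a flat pod: the newly loaded one at (487,240) and the original at (398,435). The plunger is up at (240,188), the rest of the stack is in the magazine at (341,272), and the mugs haven't moved. Handing in.

```bash
python3 -c "
from station import robot
print(robot.job_done())"
```

```text
the job is handed in; nothing more can be done
None
```

I pressed the plunger fully down once and let it back up, then pushed the ejected pod along the deck until it dropped flat into the empty right-hand holder; nothing else in the final view had moved, and the job is handed in at about 12 s of the 45 s allowed.

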